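Turn the fossil skull to the camera and aim the lamp at it

ROBOT

A 6-joint arm with a two-finger parallel gripper is mounted at the origin on the work surface. World frame = base frame: x ahead of the robot, y to its left, z up, the work surface at z = 0. Lengths are in m, angles in rad, forces in N, time in s.
With the tool pointing down it reaches from about 0.35 to 0.975 m from the base axis. Payload 4.9 kg.
Tool frame: the origin (TCP) lies on the centre line of the jaws, within the pads' length; the fingertips stand 14 mm ahead of it and the grasp point (between the pads) lies 5 mm behind it (arm.tip_reach is the distance from the TCP to the fingertips, in m); z points along the fingers, y is the line along which they close (so a half turn about z gives the same grasp; the last joint's range is limited). The gripper opens to 85 mm and grips with 20 to 120 N. Pads are 22 mm wide; open, the fingers measure 114 mm over their backs; the gripper's body (76 mm by 85 mm) begins 54 mm behind the grasp point. The pads swing forward as they close: fully open they stand 13 mm farther back than shut.
Start: joints at [-1.313, 0.053, 1.613, -0, 1.476, -0.119], TCP at [0.23, -0.581, 0.245] pointing down, gripper open.
Joint ranges: [-3.01, 3.01], [-1.01, 2.22], [0.06, 2.58], [-1.02, 4.17], [0.09, 2.62], [-3.14, 3.14]. Speed limits (rad/s): [2.57, 2.57, 3.14, 3.14, 3.14, 3.14].

INTERFACE

Orientations are given as a rotation vector (axis times angle).
In Python, from workcell import arm gives the robot as it stands. The module is installed in compiled form; this text tells all that it offers.
- The arm moves only by the tool apply_moves, never from a script. Its argument "targets" is a list of rows, each a list of 3 entries, a list of its own where there are three numbers: the shift along the tool's x, y, z in mm, then the turn, a rotation vector about the tool's x, y, z in degrees, then the closure, from 0 (fully open) to 1 (shut). In form: [[[x, y, z], [wx, wy, wz], grip], ...]. A call has 1 to 10 rows; each row is the pose to reach, as a shift and turn from the pose commanded when the call began, along the tool's axes at that moment; what a row does not reach only later rows make up. A row lasts 1/8 s, in which the tool goes at most 62.5 mm and 10.7 degrees, less where a joint would pass 70% of its speed; a pose out of reach is approached as far as the arm can. A call with a gripper value outside its range is refused whole. The fingers move at their own pace and stop on an object; "newtons" is the grip in N (left out, the last holds). Time passes only in rows, so rows that repeat a pose let the fingers close. It gives the time, the measured TCP pose, the force, the opening and the grip force at its end, in the units of the state.
- arm.get_obs(): the state, without advancing time (a new reading comes with each control period).
- arm.get_image(name): name is "side" or "top" or "wrist"; returns (picture, depth): 480x640x3 uint8, red, green, blue; 480x640 float32, m along the optical axis (not along the pixel's ray), 0 where there is no reading.
- arm.camera_model(name): a dict with "intrinsics" (3x3 intrinsics, pixels), "R" (3x3) and "t" (3): a world point X has camera coordinates R X + t; the wrist camera has in their place "mount" (4x4, takes a point from camera to tool coordinates, whose origin is the TCP and whose axes are the flange's). Camera axes: x right, y down, z forward; pixel columns grow to the right and rows downward; lengths in m; the calibration is good to about 2 mm. A picture is of the moment at which its call begins: read the wrist's pose just before it. camera_model takes no time and is no camera call.
- arm.close_job(): hands the job in; it is judged then, once.
Trained networks look in the newest picture that a camera, given by its name, has taken for a name from the list of things; names that differ only in an ending like _2 or _b are one class to them, and where a whole thing is asked for, a point or a joint stands for the part that bears it (a point fixed in the world has none). Each returns a list of dicts, best first, with "p" (0 to 1); they miss things now and then, are a little off and sometimes report something else, mostly with a low value. They report only what shows in the picture. A call takes as long as a camera call. They do not tell look-alikes from the thing itself.
- arm.spot_in(camera, label): "centre" ([column, row] in pixels, amid what is visible of it).
- arm.masks_of(camera, label): "pixels" (480x640 bool, what is visible of it) and "centre" ([column, row] in pixels, amid what is visible of it).
- arm.pinpoint(camera, label): "centre" ([column, row] in pixels: a listed point, or the origin of a listed thing).
The state is a dict: "clock": time; "joints": joint angles; "qd": joint speeds; "tau": joint torques, N m; "ee_pos": TCP position; "orientation": TCP orientation; "contact_force": force on the tool from outside, world axes, zero at the start; "torque": the same for the moment, N m; "finger_gap": opening from 0.0 (shut) to 1.0 (fully open); "gripper_force": force on a finger pad.
Only numpy, scipy, OpenCV 4.12 (cv2) and the standard library are available. Lean on these libraries where they do the work, as an engineer would, in place of code of your own. Each camera call takes 0.05 s, during which the arm holds its last target. There are 200 camera calls.

TASK

Get the fossil skull ready for its photograph: push the turntable round by one of its spokes with a fingertip until the skull's snout points straight at the camera lens, and push the lamp round by its bar until the lamp points straight at the skull. Only push, gently: never pinch or squeeze the spokes or the bar, do not touch the skull or lift it, let it ride in the middle of the turntable, and leave the other things on the bench where they are.

Things in the scene. Friction and masses are not known exactly. Their poses are not given: they have to be found in the camera images.
- skull: loose bone-coloured cat-like fossil skull, 126 mm long, 94 mm wide over the cheek arches, 82 mm high, 0.25 to 0.45 kg, standing free on the middle of the turntable, which carries it round. Origin: centre of its underside, within 4 mm of the turntable's axis; its x axis points along the snout (nose end 64 mm ahead of the origin, back of the head 62 mm behind), z up.
- table_axis (a point): point on the turntable's vertical axis at the height of the disc's top, 60 mm above the bench. The disc is aluminium, 200 mm across and 20 mm thick, on a fixed dark round foot 150 mm across; four round steel spokes, 12 mm thick, stand out level from its rim, 90 degrees apart, their centre line 50 mm above the bench, with nothing under them.
- turntable (a joint): angle of the turntable (rad), growing counter-clockwise seen from above. It turns freely more than a full turn either way; light friction (about 1 N at a spoke's end) holds it where it is left. Its zero has no meaning for the skull.
- spoke0 (a point): centre of the 18 mm ball on the end of a spoke, 168 mm from the turntable's axis, 50 mm above the bench. The bare spoke can be pushed anywhere between 100 and 160 mm from the axis.
- spoke1 (a point): the same for the next spoke, counter-clockwise from spoke0 seen from above
- spoke2 (a point): the same for the next spoke after spoke1
- spoke3 (a point): the same for the next spoke after spoke2
- camera_lens (a point): centre of the front glass of the black camera's lens, 120 mm above the bench. The camera (115 mm wide, top 180 mm above the bench) stands fixed on a three-legged table tripod, looking at the turntable; its lens is 250 to 330 mm from the turntable's axis.
- lamp (a joint): angle of the lamp about its upright post (rad), growing counter-clockwise seen from above, stops at -1.6 and 1.6; light friction (about 1 N at the bar's end) holds it where it is left.
- lamp_pivot (a point): point on the lamp's vertical turning axis, 50 mm above the bench. The lamp has a fixed black round foot (110 mm across, 28 mm high), a thin post, and a white cone-shaped head whose centre line is 165 mm above the bench and whose top is 211 mm above it.
- lamp_light (a point): centre of the round glass in the front of the lamp's head, 62 mm from the turning axis, 165 mm above the bench; the lamp shines along the level line from its turning axis through this point (this point's x axis). It shall pass over the turntable's middle, where the skull stands.
- lamp_bar (a point): centre of the 18 mm ball on the end of the lamp's level push bar: a round steel bar, 12 mm thick, 50 mm above the bench with nothing under it beyond the foot, reaching 135 mm from the turning axis, at a right angle to the light (90 degrees counter-clockwise from it seen from above). It can be pushed anywhere between 70 and 125 mm from the axis.
- toe_bone: loose brown toe bone, 75 mm long, lying; leave alone. Origin: about the centre of its underside.
- vertebra: loose brown vertebra, 75 mm wide, 26 mm high; leave alone. Origin: about the centre of its underside.
- rock: loose sandy lump of rock, 45 mm; leave alone. Origin: about the centre of its underside.
- jar: loose small jar, 48 mm across, 60 mm high; leave alone. Origin: about the centre of its underside.
- bottle: loose bottle, 60 mm across, 150 mm high; leave alone. Origin: about the centre of its underside.
Mind the look-alikes: they are no part of the job. Leave any purple look-alike of the part that bears lamp alone.

How it is judged:
At the end, for the whole second after the job is handed in: Seen from above, the line of the snout passes within 30 mm of the lens (6 deg) and the lamp's line within 35 mm of the turntable's axis (5 deg), both facing it; the skull stands upright within 20 mm of the turntable's middle; turntable and lamp at rest (y of camera_lens in the frame of skull between -0.03 and 0.03 m and x of camera_lens in the frame of skull above 0.1 m and y of table_axis in the frame of lamp_light between -0.035 and 0.035 m and x of table_axis in the frame of lamp_light above 0.1 m and distance between skull and table_axis below 0.02 m and angle between skull's own z axis and vertical below 0.1 rad and velocity of joint turntable between -0.05 and 0.05 rad/s and velocity of joint lamp between -0.05 and 0.05 rad/s); the robot touches nothing.
It fails at once if the skull is touched by the robot (contact force between any of the arm, the fingers and skull above 0.5 N).
It fails at once if the skull is lifted, tipped or thrown off the middle of the turntable (distance between skull and table_axis above 0.02 m or angle between skull's own z axis and vertical above 0.2 rad).
It fails at once if a spoke or the turntable is pinched or pushed hard (over 25 N) (contact force between the fingers and turntable above 25 N).
It fails at once if the lamp or its bar is pinched or pushed hard (over 25 N) (contact force between the fingers and lamp above 25 N).
It fails at once if another thing on the bench is shifted by more than 20 mm (distance of any of toe_bone, vertebra, rock, jar, bottle from where it was at the start of the episode above 0.02 m).
It also fails if it takes over 67 s, if anything falls off the work surface, if the arm or the gripper's body presses on something with over 40 N, if the wrist force passes 120 N, or if a joint passes its speed limit or range.

## Working session

There is one attempt and no reset: what is moved stays moved. The work goes in short steps, Python scripts to look and compute and a tool call to move; the robot and the scene stay as the last step left them, time stands still between calls to the robot, and variables do not carry over. Pictures are saved under pics/ and viewed, at most 10 in all, crops included, and the job is handed in when it is done.

Besides the shell and the picture viewer there is one more tool, called as name(argument=value, ...) on one line, values as JSON. apply_moves: Moves the arm, as the interface text tells. Its arguments: {"type":"object","properties":{"targets":{"type":"array"},"newtons":{"type":"number"}},"required":["targets"]}

```bash
mkdir -p pics; cat > h.py <<'E'
from workcell import arm
import numpy as np, cv2
from scipy.spatial.transform import Rotation as Ro
def ray(cam,px,obs=None):
    m=arm.camera_model(cam);K=np.array(m["intrinsics"])
    d=np.linalg.inv(K)@[px[0],px[1],1]
    if cam=="wrist":
        o=obs or arm.get_obs();T=np.array(m["mount"]);R=Ro.from_rotvec(o["orientation"]).as_matrix()
        return R@T[:3,3]+np.array(o["ee_pos"]),R@T[:3,:3]@d
    R=np.array(m["R"]);t=np.array(m["t"]);return -R.T@t,R.T@d
def atz(cam,px,z,obs=None):
    o,d=ray(cam,px,obs);return o+d*(z-o[2])/d[2]
E
python3 - <<'E'
from h import *
for c in ["top","side"]:
    im,d=arm.get_image(c);cv2.imwrite(f"pics/{c}0.png",im[:,:,::-1])
Z=dict(skull=.06,table_axis=.06,spoke0=.05,spoke1=.05,spoke2=.05,spoke3=.05,camera_lens=.12,lamp_pivot=.05,lamp_light=.165,lamp_bar=.05,toe_bone=0,vertebra=0,rock=0,jar=0,bottle=0)
for n,z in Z.items():
    for c in ["top","side"]:
        for r in arm.pinpoint(c,n)[:3]:print(n,c,round(r["p"],2),np.round(r["centre"]),np.round(atz(c,r["centre"],z),3))
print(arm.get_obs())
E
```

```text
skull top 0.7 [273. 246.] [0.566 0.065 0.06 ]
skull side 0.8 [299. 280.] [0.56  0.062 0.06 ]
table_axis top 0.72 [274. 248.] [0.561 0.063 0.06 ]
table_axis side 0.68 [298. 278.] [0.566 0.059 0.06 ]
spoke0 top 0.74 [243. 187.] [0.711 0.142 0.05 ]
spoke0 top 0.61 [307. 313.] [ 0.41  -0.017  0.05 ]
spoke0 top 0.58 [208. 281.] [0.481 0.215 0.05 ]
spoke0 side 0.7 [370. 288.] [ 0.412 -0.015  0.05 ]
spoke0 side 0.7 [329. 380.] [0.333 0.27  0.05 ]
spoke0 side 0.58 [307. 240.] [ 0.647 -0.09   0.05 ]
spoke1 top 0.74 [243. 187.] [0.711 0.142 0.05 ]
spoke1 top 0.61 [307. 313.] [ 0.41  -0.017  0.05 ]
spoke1 top 0.58 [208. 281.] [0.481 0.215 0.05 ]
spoke1 side 0.7 [370. 288.] [ 0.412 -0.015  0.05 ]
spoke1 side 0.7 [329. 380.] [0.333 0.27  0.05 ]
spoke1 side 0.58 [307. 240.] [ 0.647 -0.09   0.05 ]
spoke2 top 0.74 [243. 187.] [0.711 0.142 0.05 ]
spoke2 top 0.61 [307. 313.] [ 0.41  -0.017  0.05 ]
spoke2 top 0.58 [208. 281.] [0.481 0.215 0.05 ]
spoke2 side 0.7 [370. 288.] [ 0.412 -0.015  0.05 ]
spoke2 side 0.7 [329. 380.] [0.333 0.27  0.05 ]
spoke2 side 0.58 [307. 240.] [ 0.647 -0.09   0.05 ]
spoke3 t
[... 1627 characters left out ...]
 0.73  -0.297  0.   ]
{'clock': 1.6, 'joints': array([-1.31299108e+00,  5.26784654e-02,  1.61292266e+00,  1.34834068e-05,
        1.47601863e+00, -1.18978231e-01]), 'qd': array([-0.0009823 , -0.00126833,  0.00122106, -0.0002917 ,  0.00149863,
        0.00011011]), 'tau': array([-1.81336025e-03, -3.93677688e+01, -3.70446146e+01, -2.04618900e-04,
        6.61160702e-04,  4.15800812e-06]), 'ee_pos': array([ 0.22996515, -0.5811197 ,  0.24530338]), 'orientation': array([-3.08598041e+00, -5.88348169e-01, -1.80806726e-05]), 'contact_force': array([-0.45415788, -0.85134353,  0.09001024]), 'torque': array([-0.03283468,  0.01991428, -0.04050806]), 'gripper_force': 0.0, 'finger_gap': 1.000544627117104}
```

View pics/top0.png

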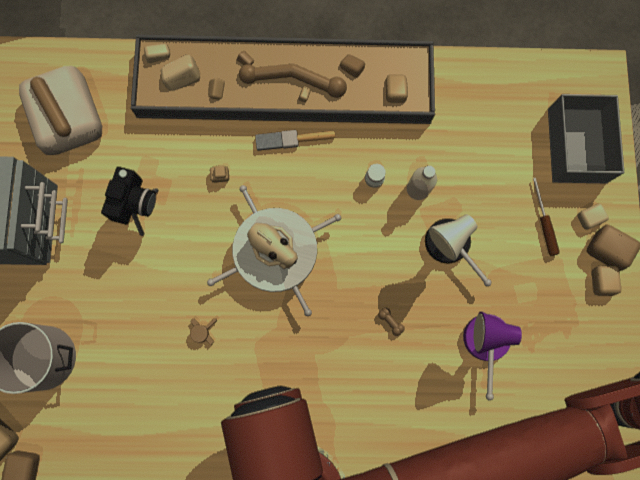

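View pics/side0.png

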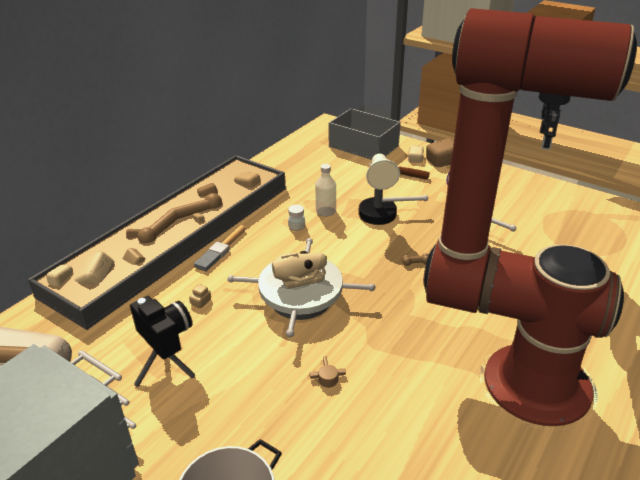

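The top picture shows the white lamp with its pivot at (447,240) and its bar end at (487,280), and the purple decoy at (487,338). The turntable is at (274,248), and the skull's eye sockets are at about (283,241) and (271,253). The camera lens is at (150,202). I'll zoom in on the skull.

```bash
python3 - <<'E'
from h import *
im,d=arm.get_image("top");im=im[:,:,::-1]
a=cv2.resize(im[200:300,220:330],None,fx=5,fy=5,interpolation=cv2.INTER_CUBIC)
im2,d2=arm.get_image("side");
b=cv2.resize(im2[235:320,255:345,::-1],None,fx=5.5,fy=5.5,interpolation=cv2.INTER_CUBIC)[:480]
b=cv2.resize(b,(250,480*250//b.shape[1]));o=np.zeros((500,800,3),np.uint8);o[:a.shape[0],:550]=a;o[:b.shape[0],550:]=b
cv2.imwrite("pics/sk.png",o)
m=arm.masks_of("top","skull")
M=arm.camera_model("top");K=np.array(M["intrinsics"]);R=np.array(M["R"]);t=np.array(M["t"])
print("camC",-R.T@t)
v,u=np.nonzero(m[0]["pixels"]&(d>0));z=d[v,u]
P=(np.stack([(u-K[0,2])/K[0,0]*z,(v-K[1,2])/K[1,1]*z,z])-t[:,None]).T@R
P=P[P[:,2]>.068];c=P.mean(0);w,V=np.linalg.eigh(np.cov((P-c)[:,:2].T));ax=V[:,1]
print(len(P),c,w,ax,np.degrees(np.arctan2(ax[1],ax[0])))
s=(P-c)[:,:2]@ax;wd=(P-c)[:,:2]@V[:,0]
for lo in np.arange(s.min(),s.max(),.012):
    k=(s>=lo)&(s<lo+.012);print(round(lo,3),k.sum(),P[k,2].max().round(3),np.round([wd[k].min(),wd[k].max()],3))
for l in ["camera_lens"]:
  print(arm.masks_of("top",l)[:1] and arm.masks_of("top",l)[0]["centre"])
o=arm.get_obs();print(Ro.from_rotvec(o["orientation"]).as_matrix().round(3));print(arm.camera_model("wrist")["mount"])
E
```

```text
camC [ 0.29874449 -0.01503896  1.50863937]
1523 [0.55745077 0.06467946 0.12209918] [0.00041645 0.00100612] [0.60844632 0.79359503] 52.522753438799306
-0.065 77 0.128 [-0.02   0.015]
-0.053 107 0.135 [-0.02  0.02]
-0.041 133 0.133 [-0.034  0.028]
-0.029 186 0.136 [-0.043  0.038]
-0.017 173 0.134 [-0.046  0.042]
-0.005 176 0.146 [-0.047  0.043]
0.007 208 0.149 [-0.049  0.043]
0.019 175 0.148 [-0.045  0.039]
0.031 136 0.143 [-0.039  0.029]
0.043 104 0.141 [-0.032  0.025]
0.055 48 0.132 [-0.022  0.017]
[126.8, 203.4]
[[ 0.93   0.368  0.   ]
 [ 0.368 -0.93   0.   ]
 [ 0.    -0.    -1.   ]]
[[-9.15478288e-04 -9.49402576e-01 -3.14060361e-01  8.00764624e-02]
 [ 9.99999321e-01 -1.09572263e-03  3.97389277e-04  1.78177128e-04]
 [-7.21405448e-04 -3.14059784e-01  9.49402934e-01 -1.28913446e-01]
 [ 0.00000000e+00  0.00000000e+00  0.00000000e+00  1.00000000e+00]]
```

View pics/sk.png

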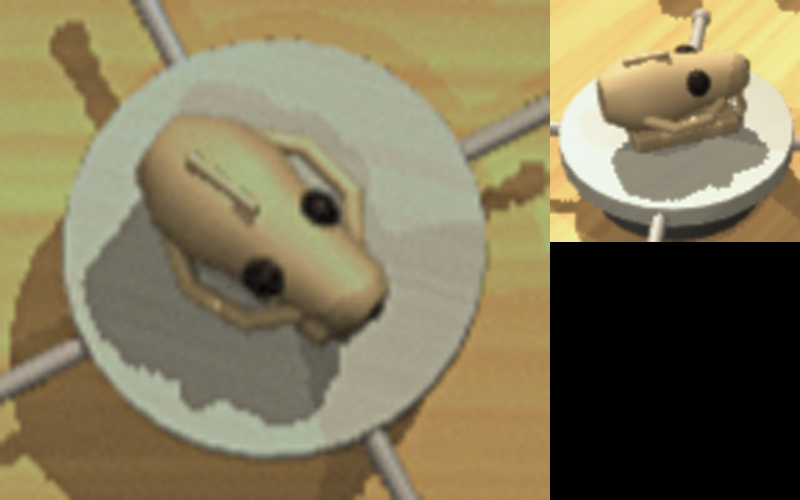

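The snout faces the lower right of the crop, with a bearing of about -128° against about 74° for the lens. The turntable therefore has to turn about -158° (clockwise). The lamp has to turn about -32°, also clockwise, so I push its bar toward +y. The lamp comes first.

apply_moves(targets=[[[10,0,-30],[0,0,8.6],1],[[45,0,-30],[0,0,17],1],[[80,1,-30],[0,0,26],1],[[120,2,-30],[0,0,35],1],[[160,3,-30],[0,0,43],1],[[200,4,-30],[0,0,52],1],[[240,5,-30],[0,0,61],1],[[280,6,-30],[0,0,69],1],[[310,6,-30],[0,0,78],1],[[323,6,-30],[0,0,87],1]], newtons=20)

```text
clock: 3.1
ee_pos: [0.5341, -0.4669, 0.275]
orientation: [-2.64, 1.702, 0.0]
contact_force: [-0.7, -0.5, 1.0]
finger_gap: -0.003
gripper_force: 0.0
```

```bash
cat >> h.py <<'E'
def rows(W):
    o=arm.get_obs();R=Ro.from_rotvec(o["orientation"]).as_matrix()
    return [[int(round(v)) for v in 1000*R.T@(np.array(w)-o["ee_pos"])] for w in W]
def tabs():
    for n,z in dict(lamp_pivot=.05,lamp_light=.165,lamp_bar=.05).items():
        for c in ["top","side"]:
            for r in arm.pinpoint(c,n)[:2]:print(n,c,round(r["p"],2),np.round(atz(c,r["centre"],z),3))
def state():
    o=arm.get_obs();x=Ro.from_rotvec(o["orientation"]).as_matrix()[:,0]
    print(round(o["clock"],2),np.round(o["ee_pos"],4),"yaw",np.degrees(np.arctan2(x[1],x[0])).round(1),"F",np.round(o["contact_force"],1),"gap",round(o["finger_gap"],2))
E
python3 - <<'E'
from h import *
state()
arm.get_image("top");arm.get_image("side");tabs()
im,d=arm.get_image("wrist");cv2.imwrite("pics/w1.png",im[:,:,::-1])
for n,z in dict(lamp_pivot=.05,lamp_bar=.05).items():
    for r in arm.pinpoint("wrist",n)[:2]:print(n,"w",round(r["p"],2),np.round(atz("wrist",r["centre"],z),3))
E
```

```text
3.1 [ 0.5341 -0.4669  0.275 ] yaw -65.6 F [-0.7 -0.5  1. ] gap -0.0
lamp_pivot top 0.61 [ 0.595 -0.36   0.05 ]
lamp_pivot top 0.47 [0.668 0.357 0.05 ]
lamp_pivot side 0.81 [ 0.597 -0.364  0.05 ]
lamp_light top 0.83 [ 0.566 -0.308  0.165]
lamp_light top 0.51 [ 0.567 -0.336  0.165]
lamp_light side 0.93 [ 0.552 -0.312  0.165]
lamp_bar top 0.84 [ 0.491 -0.45   0.05 ]
lamp_bar top 0.62 [ 0.227 -0.43   0.05 ]
lamp_bar side 0.57 [ 0.494 -0.46   0.05 ]
lamp_bar side 0.4 [ 0.225 -0.445  0.05 ]
lamp_pivot w 0.84 [ 0.359 -0.444  0.05 ]
lamp_pivot w 0.61 [ 0.592 -0.358  0.05 ]
lamp_bar w 0.95 [ 0.489 -0.444  0.05 ]
```

apply_moves(targets=[[[0,0,40],[0,0,0],1],[[0,0,85],[0,0,0],1],[[0,0,130],[0,0,0],1],[[0,0,175],[0,0,0],1],[[0,0,210],[0,0,0],1],[[0,0,223],[0,0,0],1],[[0,0,223],[0,0,0],1]])

```text
clock: 4.53
ee_pos: [0.5322, -0.4677, 0.0519]
orientation: [-2.643, 1.697, 0.002]
contact_force: [-0.6, 0.4, 0.0]
finger_gap: 0.005
gripper_force: 0.0
```

```bash
cat >> h.py <<'E'
def arc(c,r,off,angs,z=.052):
    # contact on the CCW side of a bar at each bar angle
    W=[]
    for a in np.radians(angs):
        W.append([c[0]+r*np.cos(a)-off*np.sin(a),c[1]+r*np.sin(a)+off*np.cos(a),z])
    return rows(W)
E
python3 - <<'E'
from h import *
state()
print(arc((.595,-.361),.113,.021,[-141+8,-141+4,-141,-145,-149,-153,-157,-161,-165,-168]))
E
```

```text
4.53 [ 0.5322 -0.4677  0.0519] yaw -65.4 F [-0.6  0.4  0. ] gap 0.0
[[-8, -5, 0], [-15, -1, 0], [-22, 3, 0], [-30, 6, 0], [-37, 8, 0], [-45, 11, 0], [-53, 12, 0], [-61, 13, 0], [-69, 13, 0], [-75, 13, 0]]
```

apply_moves(targets=[[[-8,-4,0],[0,0,0],1],[[-13,-2,0],[0,0,0],1],[[-18,1,0],[0,0,0],1],[[-23,3,0],[0,0,0],1],[[-30,6,0],[0,0,0],1],[[-37,8,0],[0,0,0],1],[[-45,11,0],[0,0,0],1],[[-53,12,0],[0,0,0],1],[[-60,13,0],[0,0,0],1],[[-60,13,0],[0,0,0],1]])

```text
clock: 5.78
ee_pos: [0.4952, -0.418, 0.0521]
orientation: [-2.644, 1.697, 0.002]
contact_force: [0.9, 0.9, -0.5]
finger_gap: -0.005
gripper_force: 0.0
```

```bash
python3 - <<'E'
from h import *
state()
arm.get_image("top");arm.get_image("side");tabs()
print(arc((.595,-.361),.113,.021,[-161,-163,-165,-168,-171,-174,-176]))
E
```

```text
5.78 [ 0.4952 -0.418   0.0521] yaw -65.4 F [ 0.9  0.9 -0.5] gap -0.01
lamp_pivot top 0.81 [ 0.365 -0.451  0.05 ]
lamp_pivot top 0.69 [ 0.595 -0.355  0.05 ]
lamp_pivot side 0.7 [ 0.595 -0.352  0.05 ]
lamp_light top 0.67 [ 0.358 -0.38   0.165]
lamp_light side 0.83 [ 0.565 -0.298  0.165]
lamp_bar top 0.73 [ 0.226 -0.428  0.05 ]
lamp_bar side 0.86 [ 0.472 -0.417  0.05 ]
lamp_bar side 0.58 [ 0.23  -0.452  0.05 ]
[[-1, 0, 0], [-5, 0, 0], [-9, 1, 0], [-15, 1, 0], [-21, 0, 0], [-27, -1, 0], [-31, -1, 0]]
```

apply_moves(targets=[[[-5,0,0],[0,0,0],1],[[-10,1,0],[0,0,0],1],[[-15,1,0],[0,0,0],1],[[-20,0,0],[0,0,0],1],[[-25,-1,0],[0,0,0],1],[[-28,-1,0],[0,0,0],1],[[-28,-1,0],[0,0,0],1]])

```text
clock: 7.05
ee_pos: [0.4849, -0.3924, 0.0522]
orientation: [-2.643, 1.697, 0.001]
contact_force: [0.0, 0.8, -0.2]
finger_gap: -0.0
gripper_force: 0.0
```

apply_moves(targets=[[[15,0,0],[0,0,0],1],[[40,0,0],[0,0,0],1],[[50,0,-20],[0,0,0],1],[[50,0,-70],[0,0,0],1],[[50,0,-125],[0,0,0],1],[[50,0,-185],[0,0,0],1],[[50,0,-230],[0,0,0],1],[[50,0,-230],[0,0,0],1]])

```text
clock: 8.05
ee_pos: [0.5075, -0.4403, 0.2908]
orientation: [2.641, -1.696, 0.018]
contact_force: [-0.6, 0.3, -0.1]
finger_gap: 0.001
gripper_force: 0.0
```

```bash
python3 - <<'E'
from h import *
state()
im,d=arm.get_image("top");arm.get_image("side");tabs()
o=arm.get_obs();wi,wd=arm.get_image("wrist")
cv2.imwrite("pics/w2.png",wi[:,:,::-1]);cv2.imwrite("pics/t2.png",im[:,:,::-1])
for n,z in dict(lamp_pivot=.05,lamp_bar=.05,lamp_light=.165).items():
    for r in arm.pinpoint("wrist",n)[:2]:print(n,"w",round(r["p"],2),np.round(r["centre"]),np.round(atz("wrist",r["centre"],z),3))
E
```

```text
8.05 [ 0.5075 -0.4403  0.2908] yaw -65.4 F [-0.6  0.3 -0.1] gap 0.0
lamp_pivot top 0.85 [ 0.594 -0.361  0.05 ]
lamp_pivot side 0.77 [ 0.596 -0.36   0.05 ]
lamp_light top 0.67 [ 0.588 -0.298  0.165]
lamp_light side 0.61 [ 0.584 -0.297  0.165]
lamp_bar top 0.92 [ 0.461 -0.38   0.05 ]
lamp_bar top 0.75 [ 0.229 -0.432  0.05 ]
lamp_bar side 0.94 [ 0.471 -0.395  0.05 ]
lamp_bar side 0.49 [ 0.227 -0.443  0.05 ]
lamp_pivot w 0.75 [223. 235.] [ 0.592 -0.36   0.05 ]
lamp_pivot w 0.73 [446. 252.] [ 0.356 -0.445  0.05 ]
lamp_bar w 0.72 [ 73. 293.] [ 0.729 -0.219  0.05 ]
lamp_bar w 0.67 [337. 264.] [ 0.462 -0.381  0.05 ]
```

View pics/w2.png

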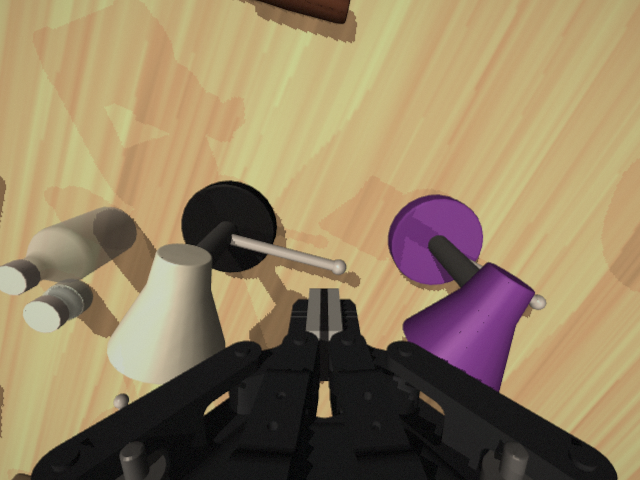

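View pics/t2.png

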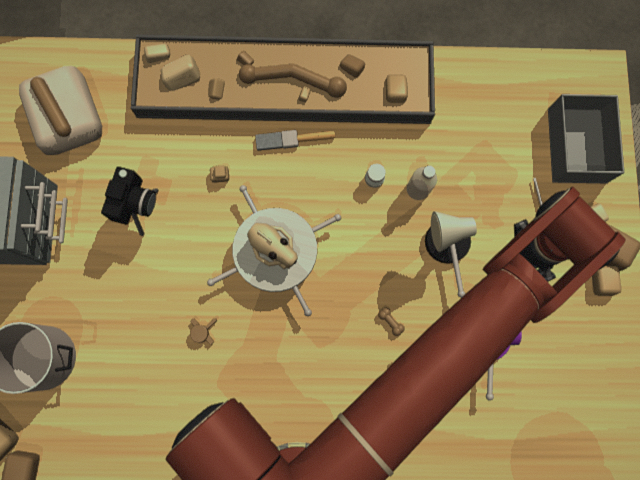

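The lamp's light bearing is now about 98°, measured from the bar ball at wrist pixel (340,267). The target is about 94°, so it needs about 4° more.

```bash
python3 - <<'E'
from h import *
print(rows([(.5075,-.4403,.052),(.497,-.418,.052),(.490,-.402,.052),(.486,-.391,.052),(.484,-.384,.052)]))
E
```

```text
[[3, -1, 230], [-22, -1, 230], [-39, -1, 230], [-51, -2, 230], [-58, -3, 230]]
```

apply_moves(targets=[[[0,0,50],[0,0,0],1],[[0,0,105],[0,0,0],1],[[0,0,160],[0,0,0],1],[[0,0,210],[0,0,0],1],[[0,0,229],[0,0,0],1],[[-20,0,229],[0,0,0],1],[[-40,0,229],[0,0,0],1],[[-48,-1,229],[0,0,0],1],[[-53,-2,229],[0,0,0],1],[[-58,-2,229],[0,0,0],1]])

```text
clock: 9.9
ee_pos: [0.4843, -0.3856, 0.0545]
orientation: [2.643, -1.697, 0.005]
contact_force: [1.0, -1.9, 0.1]
finger_gap: 0.003
gripper_force: 0.5
```

apply_moves(targets=[[[0,0,0],[0,0,0],1],[[15,0,0],[0,0,0],1],[[40,0,0],[0,0,0],1],[[55,0,-20],[0,0,0],1],[[55,0,-70],[0,0,0],1],[[55,0,-125],[0,0,0],1],[[55,0,-185],[0,0,0],1],[[55,0,-230],[0,0,0],1],[[55,0,-230],[0,0,0],1]])

```text
clock: 11.02
ee_pos: [0.5081, -0.4374, 0.29]
orientation: [2.641, -1.696, 0.016]
contact_force: [0.4, -0.4, -0.6]
finger_gap: -0.001
gripper_force: 0.0
```

```bash
python3 - <<'E'
from h import *
state()
im,d=arm.get_image("top");arm.get_image("side");tabs()
wi,wd=arm.get_image("wrist")
for n,z in dict(lamp_pivot=.05,lamp_bar=.05).items():
    for r in arm.pinpoint("wrist",n)[:2]:print(n,"w",round(r["p"],2),np.round(r["centre"]),np.round(atz("wrist",r["centre"],z),3))
# spokes
for n,z in dict(spoke0=.05,table_axis=.06,camera_lens=.12).items():
    for r in arm.pinpoint("top",n)[:4]:print(n,round(r["p"],2),np.round(atz("top",r["centre"],z),3))
print(rows([(.50,-.33,.28),(.66,-.045,.26)]))
E
```

```text
11.03 [ 0.5081 -0.4374  0.29  ] yaw -65.4 F [ 0.4 -0.4 -0.6] gap -0.0
lamp_pivot top 0.64 [ 0.459 -0.366  0.05 ]
lamp_pivot top 0.62 [0.476 0.218 0.05 ]
lamp_pivot side 0.62 [0.333 0.275 0.05 ]
lamp_pivot side 0.57 [ 0.603 -0.362  0.05 ]
lamp_light top 0.81 [ 0.6   -0.298  0.165]
lamp_light top 0.51 [ 0.615 -0.082  0.165]
lamp_light side 0.57 [ 0.587 -0.29   0.165]
lamp_light side 0.26 [0.615 0.007 0.165]
lamp_bar top 0.64 [0.736 0.201 0.05 ]
lamp_bar top 0.6 [ 0.228 -0.433  0.05 ]
lamp_bar side 0.58 [ 0.229 -0.445  0.05 ]
lamp_bar side 0.18 [0.571 0.05  0.05 ]
lamp_pivot w 0.72 [226. 231.] [ 0.592 -0.361  0.05 ]
lamp_pivot w 0.61 [446. 250.] [ 0.357 -0.444  0.05 ]
lamp_bar w 0.79 [335. 271.] [ 0.461 -0.368  0.05 ]
lamp_bar w 0.73 [541. 303.] [ 0.22  -0.433  0.05 ]
spoke0 0.97 [0.713 0.146 0.05 ]
spoke0 0.74 [ 0.417 -0.013  0.05 ]
spoke0 0.63 [ 0.646 -0.09   0.05 ]
spoke0 0.59 [0.476 0.213 0.05 ]
table_axis 0.95 [0.553 0.061 0.06 ]
camera_lens 0.72 [0.647 0.333 0.12 ]
[[-98, -38, 3], [-290, -302, 23]]
```

The lamp now points at about 93° against 94° for the target, which is good. Next is the turntable. I'll come down on the counter-clockwise side of the spoke at -61° and sweep it clockwise along the near side.

apply_moves(targets=[[[-25,-25,0],[0,0,0],1],[[-65,-70,5],[0,0,0],1],[[-105,-115,8],[0,0,0],1],[[-145,-160,10],[0,0,0],1],[[-185,-205,12],[0,0,0],1],[[-225,-250,14],[0,0,0],1],[[-260,-285,16],[0,0,0],1],[[-285,-305,16],[0,0,0],1],[[-300,-317,16],[0,0,0],1],[[-300,-317,16],[0,0,0],1]])

```text
clock: 12.98
ee_pos: [0.6699, -0.0294, 0.2674]
orientation: [2.645, -1.695, 0.0]
contact_force: [-0.2, -0.4, 0.5]
finger_gap: 0.0
gripper_force: 0.0
```

```bash
python3 - <<'E'
from h import *
state();print(np.round(arm.get_obs()["joints"],2))
print(rows([(.671,-.031,.052)]))
E
```

```text
12.97 [ 0.6699 -0.0294  0.2674] yaw -65.3 F [-0.2 -0.4  0.5] gap 0.0
[-0.15  0.15  1.48 -0.    1.52  2.56]
[[2, 0, 215]]
```

apply_moves(targets=[[[0,0,40],[0,0,0],1],[[0,0,85],[0,0,0],1],[[0,0,130],[0,0,0],1],[[0,0,175],[0,0,0],1],[[0,0,205],[0,0,0],1],[[0,0,215],[0,0,0],1],[[0,0,215],[0,0,0],1]])

```text
clock: 13.85
ee_pos: [0.6697, -0.031, 0.0524]
orientation: [2.642, -1.699, -0.0]
contact_force: [0.4, -0.6, -0.1]
finger_gap: -0.001
gripper_force: 0.0
```

```bash
python3 - <<'E'
from h import *
state()
c=(.562,.063)
print(arc(c,.135,.020,-61.2-np.array([-9,-6,-3,0,3,6,10,14,18,22])))
E
```

```text
13.85 [ 0.6697 -0.031   0.0524] yaw -65.5 F [ 0.4 -0.6 -0.1] gap -0.0
[[-3, 8, 0], [-1, 15, 0], [1, 22, 0], [3, 29, 0], [4, 36, 0], [5, 43, 0], [6, 53, 0], [6, 62, 0], [6, 72, 0], [4, 81, 0]]
```

apply_moves(targets=[[[-3,8,0],[0,0,0],1],[[-1,14,0],[0,0,0],1],[[0,19,0],[0,0,0],1],[[2,24,0],[0,0,0],1],[[3,29,0],[0,0,0],1],[[4,36,0],[0,0,0],1],[[5,44,0],[0,0,0],1],[[6,53,0],[0,0,0],1],[[6,62,0],[0,0,0],1],[[6,72,0],[0,0,0],1]])

```text
clock: 15.1
ee_pos: [0.6063, -0.0657, 0.0523]
orientation: [-2.643, 1.697, -0.0]
contact_force: [1.6, 0.2, 0.3]
finger_gap: 0.0
gripper_force: 0.5
```

```bash
python3 - <<'E'
from h import *
state()
arm.get_image("top")
for n,z in dict(spoke0=.05,skull=.06).items():
    for r in arm.pinpoint("top",n)[:4]:print(n,round(r["p"],2),np.round(atz("top",r["centre"],z),3))
c=(.562,.063)
print(arc(c,.135,.020,-61.2-np.array([18,21,25,29,33,37,41,45,49,53,57])))
E
```

```text
15.1 [ 0.6063 -0.0657  0.0523] yaw -65.4 F [1.6 0.2 0.3] gap 0.0
spoke0 0.89 [0.726 0.098 0.05 ]
spoke0 0.81 [0.517 0.228 0.05 ]
spoke0 0.73 [ 0.597 -0.098  0.05 ]
spoke0 0.69 [ 0.623 -0.329  0.05 ]
skull 0.83 [0.56  0.068 0.06 ]
[[0, -1, 0], [-1, 6, 0], [-2, 16, 0], [-5, 25, 0], [-8, 34, 0], [-11, 43, 0], [-15, 51, 0], [-20, 60, 0], [-26, 67, 0], [-32, 75, 0], [-38, 82, 0]]
```

apply_moves(targets=[[[-1,7,0],[0,0,0],1],[[-2,16,0],[0,0,0],1],[[-5,25,0],[0,0,0],1],[[-8,34,0],[0,0,0],1],[[-11,43,0],[0,0,0],1],[[-15,51,0],[0,0,0],1],[[-20,60,0],[0,0,0],1],[[-26,67,0],[0,0,0],1],[[-32,75,0],[0,0,0],1],[[-38,82,0],[0,0,0],1]])

```text
clock: 16.5
ee_pos: [0.5158, -0.0648, 0.0523]
orientation: [-2.643, 1.697, -0.0]
contact_force: [1.2, 0.3, -0.6]
finger_gap: 0.002
gripper_force: 0.5
```

```bash
python3 - <<'E'
from h import *
state()
arm.get_image("top")
for n,z in dict(skull=.06).items():
    for r in arm.pinpoint("top",n)[:4]:print(n,round(r["p"],2),np.round(atz("top",r["centre"],z),3))
c=(.562,.063)
print(arc(c,.135,.020,-61.2-np.array([57,61,65,69,73,77,81,85,89,93,97])))
E
```

```text
16.5 [ 0.5158 -0.0648  0.0523] yaw -65.4 F [ 1.2  0.3 -0.6] gap 0.0
skull 0.72 [0.562 0.064 0.06 ]
[[1, 0, 0], [-6, 6, 0], [-13, 12, 0], [-21, 18, 0], [-29, 23, 0], [-38, 27, 0], [-46, 31, 0], [-55, 34, 0], [-64, 37, 0], [-74, 39, 0], [-83, 40, 0]]
```

apply_moves(targets=[[[-6,6,0],[0,0,0],1],[[-13,12,0],[0,0,0],1],[[-21,18,0],[0,0,0],1],[[-29,23,0],[0,0,0],1],[[-38,27,0],[0,0,0],1],[[-46,31,0],[0,0,0],1],[[-55,34,0],[0,0,0],1],[[-64,37,0],[0,0,0],1],[[-74,39,0],[0,0,0],1],[[-83,40,0],[0,0,0],1]])

```text
clock: 17.85
ee_pos: [0.4451, -0.0057, 0.0523]
orientation: [2.644, -1.697, -0.0]
contact_force: [2.2, -0.7, -0.5]
finger_gap: -0.004
gripper_force: 0.6
```

```bash
python3 - <<'E'
from h import *
state()
arm.get_image("top")
for n,z in dict(skull=.06).items():
    for r in arm.pinpoint("top",n)[:4]:print(n,round(r["p"],2),np.round(atz("top",r["centre"],z),3))
c=(.562,.063)
print(arc(c,.135,.020,-61.2-np.array([97,101,105,109,113,117,121,125,129,133,137])))
E
```

```text
17.85 [ 0.4451 -0.0057  0.0523] yaw -65.4 F [ 2.2 -0.7 -0.5] gap -0.0
skull 0.81 [0.561 0.066 0.06 ]
skull 0.59 [ 0.619 -0.322  0.06 ]
skull 0.56 [ 0.594 -0.358  0.06 ]
[[0, 1, 0], [-9, 1, 0], [-19, 1, 0], [-28, 0, 0], [-38, -1, 0], [-47, -3, 0], [-56, -6, 0], [-65, -9, 0], [-74, -13, 0], [-82, -17, 0], [-90, -23, 0]]
```

apply_moves(targets=[[[-9,1,0],[0,0,0],1],[[-19,1,0],[0,0,0],1],[[-28,0,0],[0,0,0],1],[[-38,-1,0],[0,0,0],1],[[-47,-3,0],[0,0,0],1],[[-56,-6,0],[0,0,0],1],[[-65,-9,0],[0,0,0],1],[[-74,-13,0],[0,0,0],1],[[-82,-17,0],[0,0,0],1],[[-90,-23,0],[0,0,0],1]])

```text
clock: 19.2
ee_pos: [0.4289, 0.0858, 0.0522]
orientation: [2.643, -1.697, -0.0]
contact_force: [-0.1, -1.2, -0.2]
finger_gap: -0.001
gripper_force: 0.6
```

```bash
cat >> h.py <<'E'
def skull():
    im,d=arm.get_image("top");m=arm.masks_of("top","skull")[0]
    M=arm.camera_model("top");K=np.array(M["intrinsics"]);R=np.array(M["R"]);t=np.array(M["t"])
    v,u=np.nonzero(m["pixels"]&(d>0));z=d[v,u]
    P=(np.stack([(u-K[0,2])/K[0,0]*z,(v-K[1,2])/K[1,1]*z,z])-t[:,None]).T@R
    P=P[P[:,2]>.068];w,V=np.linalg.eigh(np.cov(P[:,:2].T));a=V[:,1];a=a*np.sign(a[1]);print("skull",len(P),P.mean(0).round(3),"axis deg",np.degrees(np.arctan2(a[1],a[0])).round(1))
    for n,z in dict(spoke0=.05,table_axis=.06,skull=.06,camera_lens=.12).items():
        for r in arm.pinpoint("top",n)[:4]:print(n,round(r["p"],2),np.round(atz("top",r["centre"],z),3))
    return im
E
python3 - <<'E'
from h import *
state()
cv2.imwrite("pics/t3.png",skull()[:,:,::-1])
print(arc((.562,.063),.135,.020,-61.2-np.array([137,140,144,148,152,156,159])))
E
```

```text
19.2 [0.4289 0.0858 0.0522] yaw -65.4 F [-0.1 -1.2 -0.2] gap -0.0
skull 1534 [0.557 0.059 0.122] axis deg 95.3
spoke0 0.83 [0.4   0.116 0.05 ]
spoke0 0.68 [ 0.504 -0.09   0.05 ]
spoke0 0.67 [0.718 0.015 0.05 ]
spoke0 0.58 [0.616 0.219 0.05 ]
table_axis 0.75 [0.56  0.061 0.06 ]
skull 0.58 [0.561 0.063 0.06 ]
camera_lens 0.56 [0.644 0.34  0.12 ]
[[-1, 1, 0], [-7, -3, 0], [-15, -10, 0], [-21, -16, 0], [-28, -23, 0], [-34, -31, 0], [-38, -36, 0]]
```

apply_moves(targets=[[[-7,-3,0],[0,0,0],1],[[-14,-9,0],[0,0,0],1],[[-20,-15,0],[0,0,0],1],[[-26,-21,0],[0,0,0],1],[[-31,-27,0],[0,0,0],1],[[-35,-32,0],[0,0,0],1],[[-37,-35,0],[0,0,0],1],[[-37,-35,0],[0,0,0],1],[[-37,-35,0],[0,0,0],1]])

```text
clock: 20.62
ee_pos: [0.4453, 0.1335, 0.0522]
orientation: [-2.643, 1.698, 0.0]
contact_force: [1.0, -0.4, 0.5]
finger_gap: -0.003
gripper_force: 0.0
```

```bash
python3 - <<'E'
from h import *
state();skull()
arm.get_image("side")
for r in arm.pinpoint("side","camera_lens")[:1]:print(atz("side",r["centre"],.12))
E
```

```text
20.62 [0.4453 0.1335 0.0522] yaw -65.4 F [ 1.  -0.4  0.5] gap -0.0
skull 1477 [0.557 0.059 0.123] axis deg 73.2
spoke0 0.71 [ 0.446 -0.062  0.05 ]
spoke0 0.6 [ 0.679 -0.046  0.05 ]
spoke0 0.57 [0.672 0.187 0.05 ]
table_axis 0.95 [0.554 0.063 0.06 ]
table_axis 0.71 [ 0.617 -0.321  0.06 ]
skull 0.86 [0.563 0.061 0.06 ]
camera_lens 0.63 [0.65  0.343 0.12 ]
camera_lens 0.52 [0.547 0.057 0.12 ]
[0.64300542 0.34782803 0.12      ]
```

apply_moves(targets=[[[6,12,0],[0,0,0],1],[[16,34,0],[0,0,0],1],[[17,36,-30],[0,0,0],1],[[17,36,-80],[0,0,0],1],[[17,36,-135],[0,0,0],1],[[30,45,-190],[0,0,0],1],[[70,50,-210],[0,0,0],1],[[110,50,-215],[0,0,0],1],[[140,50,-215],[0,0,0],1],[[140,50,-215],[0,0,0],1]])

```text
clock: 22.28
ee_pos: [0.4579, -0.0163, 0.267]
orientation: [2.64, -1.702, -0.001]
contact_force: [-0.3, -0.3, 0.1]
finger_gap: -0.003
gripper_force: 0.0
```

```bash
python3 - <<'E'
from h import *
state();im=skull();cv2.imwrite("pics/t4.png",im[:,:,::-1])
arm.get_image("side");tabs()
for l in ["toe_bone","vertebra","rock","jar","bottle"]:
    print(l,[np.round(atz("top",r["centre"],0),3) for r in arm.pinpoint("top",l)[:1]])
E
```

```text
22.27 [ 0.4579 -0.0163  0.267 ] yaw -65.6 F [-0.3 -0.3  0.1] gap -0.0
skull 548 [0.567 0.092 0.12 ] axis deg 168.9
spoke0 0.88 [0.435 0.173 0.05 ]
spoke0 0.86 [ 0.446 -0.058  0.05 ]
spoke0 0.67 [0.666 0.191 0.05 ]
spoke0 0.62 [ 0.679 -0.053  0.05 ]
skull 0.73 [ 0.388 -0.213  0.06 ]
skull 0.58 [0.562 0.069 0.06 ]
skull 0.2 [ 0.446 -0.064  0.06 ]
camera_lens 0.75 [0.643 0.338 0.12 ]
camera_lens 0.31 [ 0.663 -0.034  0.12 ]
lamp_pivot top 0.81 [ 0.362 -0.45   0.05 ]
lamp_pivot top 0.6 [ 0.735 -0.172  0.05 ]
lamp_pivot side 0.7 [ 0.357 -0.458  0.05 ]
lamp_pivot side 0.58 [ 0.603 -0.358  0.05 ]
lamp_light top 0.81 [ 0.36  -0.385  0.165]
lamp_light top 0.63 [ 0.591 -0.304  0.165]
lamp_light side 0.91 [ 0.37  -0.392  0.165]
lamp_light side 0.8 [ 0.583 -0.295  0.165]
lamp_bar top 0.95 [ 0.227 -0.439  0.05 ]
lamp_bar top 0.87 [ 0.461 -0.368  0.05 ]
lamp_bar side 0.78 [ 0.228 -0.444  0.05 ]
toe_bone [array([ 0.393, -0.219,  0.   ])]
vertebra [array([0.362, 0.238, 0.   ])]
rock [array([ 0.465, -0.388,  0.   ])]
jar [array([ 0.755, -0.174,  0.   ])]
bottle [array([ 0.728, -0.286,  0.   ])]
```

View pics/t4.png

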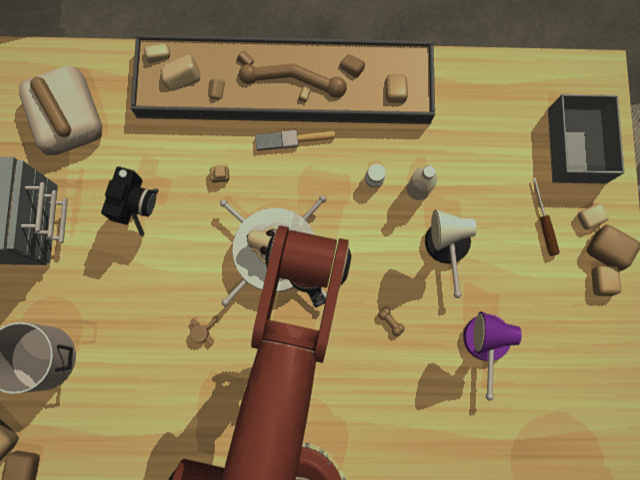

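The spokes sit where the push left them, the snout is at about 72–73° against 73° for the lens, and the lamp is on the turntable axis. The arm is clear of everything, so I'm handing the job in.

```bash
python3 -c "
from h import *
print(arm.close_job())"
```

```text
the job is handed in; nothing more can be done
None
```

I handed the job in at about 23 s of the 67 s allowed. By my last measurements the snout points within about 2° of the lens (limit 6°) and the lamp within about 1° of the turntable's axis (limit 5°); the hand-in call returned no verdict.

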